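# Lock the trolley wheel with its linchpin

### The arm

A 6-joint arm with a two-finger parallel gripper is mounted at the origin on the work surface. World frame = base frame: x ahead of the robot, y to its left, z up, the work surface at z = 0. Lengths are in m, angles in rad, forces in N, time in s.
With the tool pointing down it reaches from about 0.25 to 0.725 m from the base axis. Payload 4 kg.
Tool frame: the origin (TCP) lies between the finger pads; the fingertips stand 22 mm ahead of it and the grasp point (between the pads) lies 3 mm ahead of it (bot.tip_reach is the distance from the TCP to the fingertips, in m); z points along the fingers, y is the line along which they close (so a half turn about z gives the same grasp; the last joint's range is limited). The gripper opens to 85 mm and grips with 20 to 120 N. Pads are 22 mm wide; open, the fingers measure 114 mm over their backs; the gripper's body (76 mm by 85 mm) begins 54 mm behind the grasp point. The pads swing forward as they close: fully open they stand 13 mm farther back than shut.
Start: joints at [1.198, 0.241, 0.005, 1.335, 0, 1.571], TCP at [0.182, 0.466, 0.253] pointing down, gripper open.
Joint ranges: [-2.72, 2.72], [-1.05, 1.87], [-1.09, 1.28], [-1.99, 2.15], [-1.42, 1.44], [-3.14, 3.14]. Speed limits (rad/s): [2.79, 2.79, 3.14, 3.14, 3.14, 3.14].

### API

Orientations are given as [roll, pitch, yaw] about the fixed x, y, z axes, in that order (R = Rz(yaw) Ry(pitch) Rx(roll)).
In Python, from bench import bot gives the robot as it stands.
- The arm moves only by the shell command python3 -m crank 'ROWS'. ROWS is JSON, a list of rows, each an object of numbers: "dx", "dy", "dz": the shift along the tool's x, y, z each as a share of 30 mm, from -1 to 1; "yaw": the turn about the tool's z as a share of 2 pi rad, from -1 to 1; "fingers": the closure, from -1 (fully open) to 1 (shut). A call has 1 to 5 rows; each row shifts and turns the commanded pose from where the row before left it, along the tool's axes as they then stand; what a row does not reach is not made up. A row lasts 1/12 s, in which the tool goes at most 41.7 mm and 7.16 degrees, less where a joint would pass 70% of its speed; a pose out of reach is approached as far as the arm can. A call with a number of a shift or a turn outside -1 to 1 is refused whole. A call with a gripper value outside its range is refused whole. The fingers move at their own pace and stop on an object; the grip force is fixed at half the most. Time passes only in rows, so rows that do not move let the fingers close. It gives the time, the measured TCP pose, the force, the opening and the grip force at its end, in the units of the state.
- bot.observe(): the state, without advancing time (a new reading comes with each control period).
- bot.grab_frame(name): name is "scene" or "top" or "wrist"; returns (picture, depth): 420x560x3 uint8, red, green, blue; 420x560 float32, m along the optical axis (not along the pixel's ray), 0 where there is no reading.
- bot.camera_info(name): a dict with "camera_matrix" (3x3 intrinsics, pixels), "extrinsics" (4x4, takes a point from camera to world coordinates). Camera axes: x right, y down, z forward; pixel columns grow to the right and rows downward; lengths in m; the calibration is good to about 2 mm. The wrist camera is an equidistant fisheye: a pixel r from the principal point sees the ray r / f radians off the axis. A picture is of the moment at which its call begins: read the wrist's pose just before it. camera_info takes no time and is no camera call; for the wrist camera it gives the pose at the moment of the call.
- bot.job_done(): hands the job in; it is judged then, once.
Trained networks look in the newest picture that a camera, given by its name, has taken for a name from the list of things; names that differ only in an ending like _2 or _b are one class to them, and where a whole thing is asked for, a point or a joint stands for the part that bears it (a point fixed in the world has none). Each returns a list of dicts, best first, with "score" (0 to 1); they miss things now and then, are a little off and sometimes report something else, mostly with a low value. They report only what shows in the picture. A call takes as long as a camera call.
- bot.outline_of(camera, query): "mask" (420x560 bool, what is visible of it) and "centre" ([column, row] in pixels, amid what is visible of it).
The state is a dict: "time_s": time; "joints": joint angles; "joint_velocities": joint speeds; "tau": joint torques, N m; "tcp_pos": TCP position; "orientation": TCP orientation; "contact_force": force on the tool from outside, world axes, zero at the start; "wrist_torque": the same for the moment, N m; "finger_gap": opening from 0.0 (shut) to 1.0 (fully open); "grip_force": force on a finger pad.
Only numpy, scipy, OpenCV 4.12 (cv2) and the standard library are available. Lean on these libraries where they do the work, as an engineer would, in place of code of your own. Each camera call takes 0.05 s, during which the arm holds its last target. There are 200 camera calls.

### The job

The welding trolley's wheel is on its axle. Take the linchpin with the ring from the timber rack and push it fully home, collar down on the axle, into the upright hole in the axle's end, with its ring open and pointing towards the free end of the axle. Then swing the ring down over the axle's end until it snaps shut below the point of the pin, and leave it locked.

Things in the scene. Friction and masses are not known exactly. Their poses are not given: they have to be found in the camera images.
- linchpin: Steel pin with a ring, upright in one of 3 holes (75 mm apart along y, 52 mm tall neighbours) of a timber rack 50 mm high. Origin: centre of the underside of its collar (26 mm dia, 14 high). z up. Shank 10 mm dia, 42 mm down, last 9 mm tapering to 4. Square grip 18 x 18 mm, faces along x and y, from 14 to 52 mm above the origin. +x: the way the open ring points. About 0.12 kg.
- ring (a joint): Angle (rad) of the pin's sprung ring, hinged on the collar about the pin's y axis, 9 mm above its origin. 0: open, level, pointing to the pin's +x. 1.57: shut, hanging straight down round the axle and under the pin's point. Over-centre spring: below about 0.6 it holds the ring open, well beyond that it snaps shut by itself. Pressing its outer end down takes under 1 N.
- ring_end (a point): Middle of the ring's outer end, on the wire's axis, 56.5 mm from the hinge. The ring is a steel hoop of 5.6 mm wire, 62 mm wide over all, 50 mm inside; the outer end is a straight bar 16 mm long. Press it down here, following it in towards the axle as it swings.
- axle_hole (a point): Mouth of the upright hole, on the flat top of the square axle end (32 x 32 mm), 120 mm above the bench. Through hole, 15 mm dia, 3 mm chamfer. +x: along the axle to its free end, 20 mm from the hole. On the -x side the wheel's hub begins at 32 mm, its tyre (144 mm dia, top 176 mm above the bench) at 48 mm. z up. Axle and wheel are fixed.

How it is judged:
On the way, in this order (a step that is already met when the one before it is completed fails the run):
1. the linchpin is fully home in the axle's hole, its ring still open (horizontal distance between linchpin and axle_hole below 0.01 m and z of linchpin in the frame of axle_hole below 0.01 m and angle between linchpin's own z axis and vertical below 0.25 rad and value of joint ring below 0.55 rad), for 0.2 s.
2. the ring has snapped shut under the point of the pin (value of joint ring above 1.3 rad), for 0.2 s.
At the end, for the whole second after the job is handed in: The linchpin stands in the axle's hole, its collar within 10 mm of the axle's top and of the hole's centre, tilted under 14 degrees, at rest, and its ring is shut (over 1.3 rad) (horizontal distance between linchpin and axle_hole below 0.01 m and z of linchpin in the frame of axle_hole between -0.01 and 0.01 m and angle between linchpin's own z axis and vertical below 0.25 rad and value of joint ring above 1.3 rad and linear speed of linchpin below 0.02 m/s); the robot touches nothing.
It also fails if it takes over 50 s, if anything falls off the work surface, if the arm or the gripper's body presses on something with over 40 N, if the wrist force passes 120 N, or if a joint passes its speed limit or range.

## Working session

There is one attempt and no reset: what is moved stays moved. The work goes in short steps, Python scripts to look and compute and a shell command to move; the robot and the scene stay as the last step left them, time stands still between calls to the robot, and variables do not carry over. Pictures are saved under pics/ and viewed, at most 10 in all, crops included, and the job is handed in when it is done.

```bash
mkdir -p pics
cat > h.py <<'E'
import numpy as np, cv2
from bench import bot
def shot(cam,fn=None):
    ci=bot.camera_info(cam); p,d=bot.grab_frame(cam)
    if fn: cv2.imwrite('pics/'+fn,p[:,:,::-1])
    return ci,p,d
def world(ci,u,v,z):
    K=np.array(ci['camera_matrix']);T=np.array(ci['extrinsics'])
    u=np.asarray(u,float);v=np.asarray(v,float)
    P=np.stack([(u-K[0,2])/K[0,0]*z,(v-K[1,2])/K[1,1]*z,z],-1)
    return P@T[:3,:3].T+T[:3,3]
E
python3 - <<'E'
from h import *
s=bot.observe();print(s['tcp_pos'],s['orientation'],s['time_s'])
for c in('scene','top'):
    ci,p,d=shot(c,c+'1.png');print(c,np.array(ci['extrinsics']).round(3).tolist(),np.array(ci['camera_matrix']).round(1).tolist())
    for q in('linchpin','ring'):
        for r in bot.outline_of(c,q)[:2]:
            m=r['mask']&(d>0);v,u=np.nonzero(m);w=world(ci,u,v,d[m])
            print(c,q,r['score'],r['centre'],m.sum(),np.median(w,0).round(3),w.min(0).round(3),w.max(0).round(3))
E
```

```text
[0.18189805 0.46510935 0.25240567] [-3.13949428e+00  1.44196644e-05  2.76877440e+00] 0.0
scene [[-0.816, 0.382, -0.434, 0.851], [0.578, 0.552, -0.601, 0.484], [0.01, -0.741, -0.671, 0.591], [0.0, 0.0, 0.0, 1.0]] [[432.8, 0.0, 274.7], [0.0, 432.8, 206.3], [0.0, 0.0, 1.0]]
scene linchpin 0.92 [326.9, 248.8] 665 [0.507 0.15  0.063] [ 0.466  0.119 -0.002] [0.529 0.201 0.103]
scene ring 0.72 [340.5, 269.0] 281 [0.499 0.175 0.061] [ 0.424  0.105 -0.001] [0.529 0.201 0.063]
top [[-0.007, -0.999, 0.054, 0.494], [-0.999, 0.01, 0.042, 0.055], [-0.043, -0.053, -0.998, 0.987], [0.0, 0.0, 0.0, 1.0]] [[488.4, 0.0, 277.0], [0.0, 488.4, 214.4], [0.0, 0.0, 1.0]]
top linchpin 0.86 [247.0, 236.9] 477 [0.499 0.151 0.062] [ 0.462  0.127 -0.004] [0.527 0.207 0.107]
top ring 0.74 [248.2, 239.1] 330 [0.499 0.148 0.063] [ 0.465  0.129 -0.003] [0.527 0.198 0.107]
top ring 0.58 [229.5, 234.9] 200 [0.497 0.173 0.061] [0.465 0.139 0.048] [0.527 0.198 0.065]
```

View pics/scene1.png

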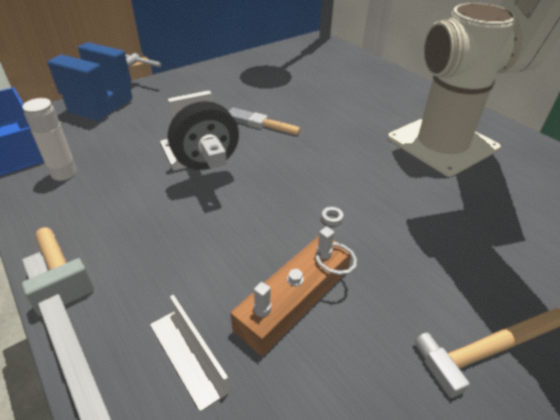

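View pics/top1.png

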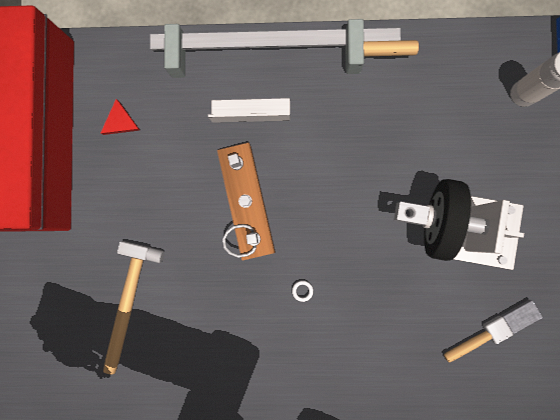

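The scene view shows the wheel at (205,140) with its axle's square end at (213,150), and the ringed pin at (327,240) in the end of the rack nearest the robot. In the top view the pin's grip is at (252,239) with its ring to the left at (238,241). The axle's hole is at (409,212).

Run:
```python
from h import *
ci,p,d=shot('top')
vv,uu=np.mgrid[0:420,0:560];W=world(ci,uu,vv,d)
def stat(n,u0,u1,v0,v1,z0,z1):
    m=(uu>=u0)&(uu<=u1)&(vv>=v0)&(vv<=v1)&(W[...,2]>z0)&(W[...,2]<z1)&(d>0)
    w=W[m];r=cv2.minAreaRect((w[:,:2]*1000).astype(np.float32));print(n,m.sum(),w.mean(0).round(4),r)
    return m
stat('grip',235,265,225,255,.09,.12)
stat('ring',220,262,220,260,.054,.068)
m=stat('axle',392,423,195,230,.112,.128)
stat('rack',210,280,135,265,.045,.0535)
# hole: dark pixels
g=cv2.cvtColor(p,cv2.COLOR_RGB2GRAY)
h=(g<90)&(uu>400)&(uu<418)&(vv>204)&(vv<220)
print('hole px',uu[h].mean(),vv[h].mean(),h.sum())
K=np.array(ci['camera_matrix']);T=np.array(ci['extrinsics'])
def onz(u,v,z):
    r=T[:3,:3]@np.array([(u-K[0,2])/K[0,0],(v-K[1,2])/K[1,1],1]);return T[:3,3]+r*(z-T[2,3])/r[2]
print(onz(uu[h].mean(),vv[h].mean(),.12))
a=cv2.resize(p[205:270,200:285],None,fx=8,fy=8,interpolation=2)[:520,:400]
a=cv2.resize(p[215:265,215:275],None,fx=6.6,fy=10,interpolation=2)if 0 else cv2.resize(p[215:265,215:275],(396,330),interpolation=2)
b=cv2.resize(p[187:237,382:442],(396,330),interpolation=2)
cv2.imwrite('pics/c1.png',np.hstack([a,b])[:,:,::-1])
```

```text
grip 99 [0.4982 0.1389 0.1016] ((498.29205322265625, 138.8932647705078), (18.26573944091797, 16.414520263671875), 89.74274444580078)
ring 295 [0.4953 0.1641 0.0614] ((493.943603515625, 163.6873779296875), (65.14114379882812, 64.84907531738281), 45.12089920043945)
axle 422 [ 0.5414 -0.1438  0.1193] ((541.9344482421875, -144.56065368652344), (45.99216079711914, 32.206085205078125), 79.30859375)
rack 3121 [0.5725 0.1553 0.0499] ((571.5364990234375, 155.99212646484375), (220.2838897705078, 64.47057342529297), 12.63138484954834)
hole px 408.9024390243902 212.609756097561 41
[ 0.54159919 -0.14024511  0.12      ]
```

View pics/c1.png

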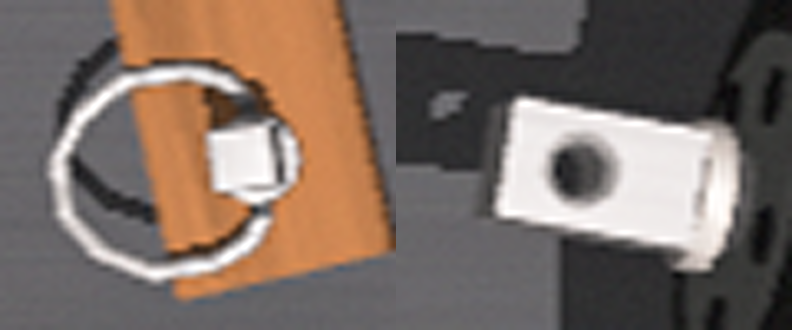

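In the enlarged crop the ringed pin's grip is upright, with its ring pointing left at about 97° world yaw. The axle's hole is clear at about (0.5416, -0.140), and the axle points at about 79°. I'll turn the tool first, then move above the pin.

```bash
python3 -m crank '[{"yaw":0.019},{"yaw":0.019},{"yaw":0.019},{"yaw":0.019},{"yaw":0.019}]'
python3 -m crank '[{"yaw":0.019},{"yaw":0.019},{"yaw":0.019},{"yaw":0.019}]'
python3 -m crank '[{"dx":-1,"dy":0.76},{"dx":-1,"dy":0.76},{"dx":-1,"dy":0.76},{"dx":-1,"dy":0.76},{"dx":-1,"dy":0.76}]'
python3 -m crank '[{"dx":-1,"dy":0.76},{"dx":-1,"dy":0.76},{"dx":-1,"dy":0.76},{"dx":-1,"dy":0.76},{"dx":-1,"dy":0.76}]'
python3 -m crank '[{"dx":-1,"dy":0.76},{"dx":-1,"dy":0.76},{},{},{}]'
python3 - <<'E'
from h import *
s=bot.observe();print(s['joints'],s['tcp_pos'],s['orientation'],bot.tip_reach)
ci,p,d=shot('wrist','w1.png');print(np.array(ci['extrinsics']).round(3).tolist(),ci['camera_matrix'],d[d>0].min())
E
```

```text
[1.19802253e+00 2.40835745e-01 4.70628074e-03 1.33517286e+00
 1.25242654e-05 1.57081136e+00] [0.18205154 0.46554596 0.2530763 ] [-3.14108666e+00 -1.25166564e-05  2.76880381e+00] 0.022
[[0.364, 0.886, 0.287, 0.109], [0.931, -0.346, -0.113, 0.495], [-0.001, 0.308, -0.951, 0.372], [0.0, 0.0, 0.0, 1.0]] [[325.1922621    0.         280.40682542]
 [  0.         325.1922621  208.90829949]
 [  0.           0.           1.        ]] 0.050074823validation failed for argument at $[0]...
validation failed for argument at $[0]...
validation failed for argument at $[0]...
validation failed for argument at $[0]...
validation failed for argument at $[0]...
```

View pics/w1.png

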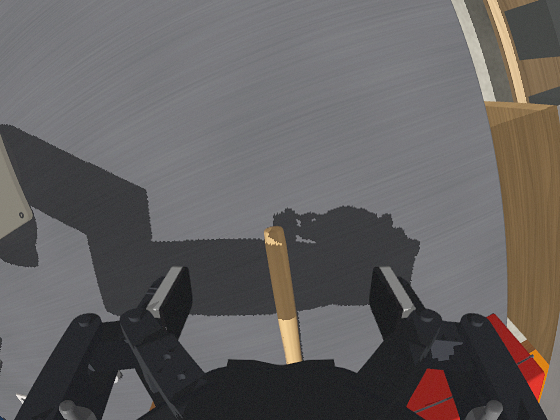

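The wrist view shows the arm still at its start pose, with the fingers at (175,290) and (390,290) and a hammer handle below. The rows were refused, probably because every key has to be present.

```bash
python3 -m crank '[{"dx":0,"dy":0,"dz":0,"yaw":0.019,"fingers":-1},{"dx":0,"dy":0,"dz":0,"yaw":0.019,"fingers":-1},{"dx":0,"dy":0,"dz":0,"yaw":0.019,"fingers":-1},{"dx":0,"dy":0,"dz":0,"yaw":0.019,"fingers":-1},{"dx":0,"dy":0,"dz":0,"yaw":0.019,"fingers":-1}]' &&
python3 -m crank '[{"dx":0,"dy":0,"dz":0,"yaw":0.019,"fingers":-1},{"dx":0,"dy":0,"dz":0,"yaw":0.019,"fingers":-1},{"dx":0,"dy":0,"dz":0,"yaw":0.019,"fingers":-1},{"dx":0,"dy":0,"dz":0,"yaw":0.019,"fingers":-1},{"dx":0,"dy":0,"dz":0,"yaw":0,"fingers":-1}]'
```

```text
time_s: 0.82
tcp_pos: [0.1821, 0.4656, 0.2533]
orientation: [-3.142, 0.0, 2.166]
contact_force: [0.1, -1.4, -0.5]
finger_gap: 0.998
grip_force: 0.0
time_s: 1.23
tcp_pos: [0.1821, 0.4656, 0.2533]
orientation: [-3.142, 0.0, 1.692]
contact_force: [0.5, -0.5, 0.5]
finger_gap: 1.001
grip_force: 0.0
```

```bash
python3 -m crank '[{"dx":-1,"dy":0.76,"dz":0,"yaw":0,"fingers":-1},{"dx":-1,"dy":0.76,"dz":0,"yaw":0,"fingers":-1},{"dx":-1,"dy":0.76,"dz":0,"yaw":0,"fingers":-1},{"dx":-1,"dy":0.76,"dz":0,"yaw":0,"fingers":-1},{"dx":-1,"dy":0.76,"dz":0,"yaw":0,"fingers":-1}]' &&
python3 -m crank '[{"dx":-1,"dy":0.76,"dz":0,"yaw":0,"fingers":-1},{"dx":-1,"dy":0.76,"dz":0,"yaw":0,"fingers":-1},{"dx":-1,"dy":0.76,"dz":0,"yaw":0,"fingers":-1},{"dx":-1,"dy":0.76,"dz":0,"yaw":0,"fingers":-1},{"dx":-1,"dy":0.76,"dz":0,"yaw":0,"fingers":-1}]' &&
python3 -m crank '[{"dx":-1,"dy":0.76,"dz":0,"yaw":0,"fingers":-1},{"dx":-1,"dy":0.76,"dz":0,"yaw":0,"fingers":-1},{"dx":0,"dy":0,"dz":0,"yaw":0,"fingers":-1},{"dx":0,"dy":0,"dz":0,"yaw":0,"fingers":-1},{"dx":0,"dy":0,"dz":0,"yaw":0,"fingers":-1}]'
cat >> h.py <<'E'
def fworld(ci,d):
    K=np.array(ci['camera_matrix']);T=np.array(ci['extrinsics'])
    v,u=np.mgrid[0:420,0:560];x=(u-K[0,2])/K[0,0];y=(v-K[1,2])/K[1,1];th=np.hypot(x,y)+1e-9
    s=np.tan(np.minimum(th,1.5))/th
    return np.stack([x*s*d,y*s*d,d],-1)@T[:3,:3].T+T[:3,3]
E
python3 - <<'E'
from h import *
s=bot.observe();print(s['joints'],s['tcp_pos'],s['orientation'])
ci,p,d=shot('wrist','w2.png');W=fworld(ci,d)
np.savez('w2.npz',W=W,p=p,d=d)
near=(np.hypot(W[...,0]-.498,W[...,1]-.139)<.03)&(d>0)
m=near&(W[...,2]>.094)&(W[...,2]<.112);w=W[m]
print('grip',m.sum(),w.mean(0),cv2.minAreaRect((w[:,:2]*1000).astype(np.float32)))
m=(np.hypot(W[...,0]-.498,W[...,1]-.139)<.075)&(d>0)&(W[...,2]>.055)&(W[...,2]<.07);w=W[m]
print('ring',m.sum(),w.mean(0),cv2.minEnclosingCircle((w[:,:2]*1000).astype(np.float32)))
E
```

```text
time_s: 1.65
tcp_pos: [0.3145, 0.3296, 0.2534]
orientation: [3.141, -0.0, 1.699]
contact_force: [0.5, 0.1, 0.6]
finger_gap: 1.0
grip_force: 0.0
time_s: 2.07
tcp_pos: [0.4464, 0.1945, 0.2535]
orientation: [3.141, -0.0, 1.698]
contact_force: [0.7, 0.7, -0.6]
finger_gap: 0.999
grip_force: 0.0
time_s: 2.48
tcp_pos: [0.4976, 0.1421, 0.253]
orientation: [-3.141, -0.0, 1.695]
contact_force: [-0.8, 0.1, -0.5]
finger_gap: 0.999
grip_force: 0.0
[2.77808982e-01 2.76240101e-01 5.16507006e-02 1.34722327e+00
 4.67087943e-04 1.72399672e+00] [0.49762746 0.14205193 0.25303002] [-3.14051693e+00 -3.06520867e-04  1.69540451e+00]
grip 422 [0.50055479 0.14196079 0.10028125] ((500.4501953125, 141.2467498779297), (17.557613372802734, 18.33464813232422), 7.315183162689209)
ring 1216 [0.50337058 0.16685889 0.06049405] ((518.635009765625, 159.7508544921875), 54.301414489746094)
```

View pics/w2.png

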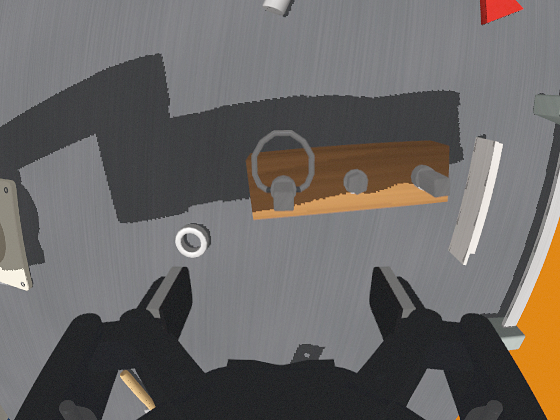

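The ringed pin is at (283,190) in the wrist view. Its ring points up (tool +x), square to the gripper, at about 97.3°. I'll correct by 2 mm, go down and grip.

```bash
python3 -m crank '[{"dx":-0.06,"dy":0.07,"dz":1,"yaw":0,"fingers":-1},{"dx":0,"dy":0,"dz":1,"yaw":0,"fingers":-1},{"dx":0,"dy":0,"dz":1,"yaw":0,"fingers":-1},{"dx":0,"dy":0,"dz":1,"yaw":0,"fingers":-1},{"dx":0,"dy":0,"dz":1,"yaw":0,"fingers":-1}]' &&
python3 -m crank '[{"dx":0,"dy":0,"dz":0.47,"yaw":0,"fingers":-1},{"dx":0,"dy":0,"dz":0,"yaw":0,"fingers":-1},{"dx":0,"dy":0,"dz":0,"yaw":0,"fingers":1},{"dx":0,"dy":0,"dz":0,"yaw":0,"fingers":1},{"dx":0,"dy":0,"dz":0,"yaw":0,"fingers":1}]' &&
python3 -m crank '[{"dx":0,"dy":0,"dz":0,"yaw":0,"fingers":1},{"dx":0,"dy":0,"dz":0,"yaw":0,"fingers":1},{"dx":0,"dy":0,"dz":0,"yaw":0,"fingers":1},{"dx":0,"dy":0,"dz":0,"yaw":0,"fingers":1},{"dx":0,"dy":0,"dz":0,"yaw":0,"fingers":1}]'
```

```text
time_s: 2.95
tcp_pos: [0.4993, 0.1422, 0.1026]
orientation: [3.141, -0.0, 1.698]
contact_force: [-0.4, -0.0, -0.5]
finger_gap: 1.001
grip_force: 0.0
time_s: 3.37
tcp_pos: [0.5015, 0.1415, 0.0911]
orientation: [3.138, -0.001, 1.696]
contact_force: [0.4, -0.5, 0.5]
finger_gap: 0.605
grip_force: 0.0
time_s: 3.78
tcp_pos: [0.501, 0.1408, 0.0903]
orientation: [3.14, -0.0, 1.694]
contact_force: [-0.7, 0.7, 6.3]
finger_gap: 0.202
grip_force: 59.0
```

```bash
python3 -m crank '[{"dx":0,"dy":0,"dz":-0.5,"yaw":0,"fingers":1},{"dx":0,"dy":0,"dz":-1,"yaw":0,"fingers":1},{"dx":0,"dy":0,"dz":-1,"yaw":0,"fingers":1},{"dx":0,"dy":0,"dz":-1,"yaw":0,"fingers":1},{"dx":0,"dy":0,"dz":-1,"yaw":0,"fingers":1}]' &&
python3 -m crank '[{"dx":-0.94,"dy":-0.17,"dz":-0.1,"yaw":0,"fingers":1},{"dx":-0.94,"dy":-0.17,"dz":-0.1,"yaw":0,"fingers":1},{"dx":-0.94,"dy":-0.17,"dz":-0.1,"yaw":0,"fingers":1},{"dx":-0.94,"dy":-0.17,"dz":-0.1,"yaw":0,"fingers":1},{"dx":-0.94,"dy":-0.17,"dz":-0.1,"yaw":0,"fingers":1}]' &&
python3 -m crank '[{"dx":-0.94,"dy":-0.17,"dz":0,"yaw":0,"fingers":1},{"dx":-0.94,"dy":-0.17,"dz":0,"yaw":0,"fingers":1},{"dx":-0.94,"dy":-0.17,"dz":0,"yaw":0,"fingers":1},{"dx":-0.94,"dy":-0.17,"dz":0,"yaw":0,"fingers":1},{"dx":-0.94,"dy":-0.17,"dz":0,"yaw":0,"fingers":1}]' &&
python3 -m crank '[{"dx":0,"dy":0,"dz":0,"yaw":0.0165,"fingers":1},{"dx":0,"dy":0,"dz":0,"yaw":0.0165,"fingers":1},{"dx":0,"dy":0,"dz":0,"yaw":0.0165,"fingers":1},{"dx":0,"dy":0,"dz":0,"yaw":0,"fingers":1},{"dx":0,"dy":0,"dz":0,"yaw":0,"fingers":1}]'
python3 - <<'E'
from h import *
ci,p,d=shot('wrist','w3.png');W=fworld(ci,d)
np.savez('w3.npz',W=W,p=p,d=d)
n=(np.abs(W[...,0]-.544)<.06)&(np.abs(W[...,1]+.138)<.032)&(W[...,2]>.113)&(W[...,2]<.127)&(d>0);w=W[n]
print('axle',n.sum(),w.mean(0),cv2.minAreaRect((w[:,:2]*1000).astype(np.float32)))
v,u=np.nonzero(n);print(u.min(),u.max(),v.min(),v.max())
E
```

```text
time_s: 4.2
tcp_pos: [0.4996, 0.1403, 0.2248]
orientation: [-3.14, 0.0, 1.694]
contact_force: [-0.0, 1.0, -1.3]
finger_gap: 0.205
grip_force: 60.1
time_s: 4.62
tcp_pos: [0.4917, -0.0037, 0.2389]
orientation: [-3.14, -0.0, 1.695]
contact_force: [-0.4, 0.1, -1.9]
finger_gap: 0.203
grip_force: 60.3
time_s: 5.03
tcp_pos: [0.4837, -0.1469, 0.2386]
orientation: [-3.14, -0.001, 1.694]
contact_force: [0.3, 1.0, -1.5]
finger_gap: 0.206
grip_force: 60.3
time_s: 5.45
tcp_pos: [0.4841, -0.1456, 0.2387]
orientation: [-3.14, -0.0, 1.386]
contact_force: [0.9, 0.4, -2.1]
finger_gap: 0.2
grip_force: 60.2
axle 1971 [ 0.5452414  -0.14356296  0.11845263] ((544.0620727539062, -145.9515380859375), (51.33064270019531, 32.61427688598633), 81.15611267089844)
335 377 165 230
```

View pics/w3.png

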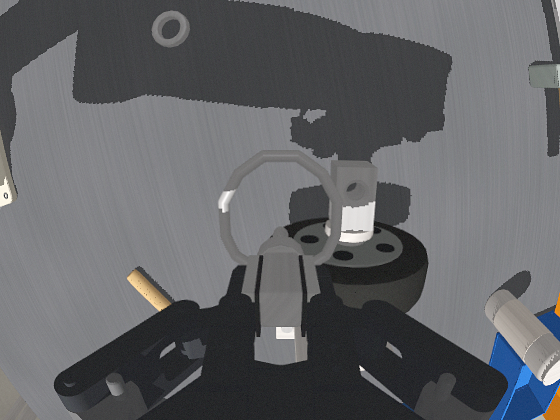

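The axle's hole is at (354,187) in the wrist view. The held pin's ring is open at (280,205) and aligned.

Run:
```python
import numpy as np,cv2
from h import *
f=np.load('w3.npz');W,p,d=f['W'],f['p'],f['d']
g=cv2.cvtColor(p,cv2.COLOR_RGB2GRAY)
print(g[174:202:2,338:374:2])
ci=bot.camera_info('wrist');K=np.array(ci['camera_matrix']);T=np.array(ci['extrinsics'])
def onz(u,v,z):
    x,y=(u-K[0,2])/K[0,0],(v-K[1,2])/K[1,1];th=np.hypot(x,y);r=T[:3,:3]@np.array([x/th*np.sin(th),y/th*np.sin(th),np.cos(th)])
    return T[:3,3]+r*(z-T[2,3])/r[2]
print(onz(354,187,.12), onz(356,168,.12))
m=np.zeros_like(g,bool);m[162:200,336:376]=1
m&=(W[...,2]>.113)&(W[...,2]<.127)
w=W[m];print('top',w.mean(0),cv2.minAreaRect((w[:,:2]*1000).astype(np.float32)))
r=np.zeros_like(g,bool);r[150:225,215:345]=1
r&=(d>0)&(W[...,2]>.18)&(W[...,2]<.25);w=W[r];print('ring',r.sum(),np.median(w[:,2]),w.min(0),w.max(0),cv2.minAreaRect((w[:,:2]*1000).astype(np.float32)))
```

```text
[[118 120 122 122 121 120 119 120 123 120 120 119 120 123 122 120 116 116]
 [120 120 120 119 120 122 120 120 117 119 120 119 120 123 123 119 119 115]
 [120 121 121 120 119 119 118 120 120 120 123 118 121 125 122 120 118 117]
 [118 122 120 123 119 117 120 116 112 113 111 110 118 120 120 120 116 116]
 [121 122 122 122 118 121 114 114 109 109 116 114 116 116 122 118 117 116]
 [120 122 121 120 120 113  91  65  65  86 109 105 114 112 118 120 119 116]
 [122 121 120 120 115  88  66  65  63 101 107 107 106 114 112 117 116 116]
 [120 123 119 116 112  64  64  63  83 106 106 104 109 109 113 114 117 117]
 [117 122 122 115  97  63  70 100 109 110 106 107 108 106 113 113 115 116]
 [116 120 121 115 113 112 111 108 109 110 108 106 108 108 111 111 118 119]
 [117 120 121 116 112 110 106 108 107 108 108 107 108 115 112 117 118 116]
 [118 114 123 118 115 112 111 109 109 111 112 110 107 113 116 117 118 115]
 [118 116 119 118 116 117 110 110 112 113 107 106 118 115 115 117 118 117]
 [116 117 115 121 117 118 118 114 117 112 117 119 121 120 118 116 118 118]]
[ 0.54359647 -0.13622328  0.12      ] [ 0.54704088 -0.12174906  0.12      ]
top [ 0.54615571 -0.13190589  0.1183079 ] ((545.735107421875, -134.40274047851562), (27.699405670166016, 32.04486846923828), 80.37333679199219)
ring 2334 0.2082238733904072 [ 0.45867972 -0.12941583  0.20441667] [ 0.52037946 -0.0857703   0.21089874] ((491.839599609375, -105.40985107421875), (37.15568923950195, 61.37110137939453), 78.99404907226562)
```

```bash
python3 -m crank '[{"dx":0.3,"dy":0.98,"dz":0,"yaw":0,"fingers":1},{"dx":0.29,"dy":0.98,"dz":0,"yaw":0,"fingers":1},{"dx":0,"dy":0,"dz":0,"yaw":0,"fingers":1},{"dx":0,"dy":0,"dz":0,"yaw":0,"fingers":1},{"dx":0,"dy":0,"dz":0.5,"yaw":0,"fingers":1}]' &&
python3 -m crank '[{"dx":0,"dy":0,"dz":0.5,"yaw":0,"fingers":1},{"dx":0,"dy":0,"dz":0,"yaw":0,"fingers":1},{"dx":0,"dy":0,"dz":0,"yaw":0,"fingers":1}]'
python3 -m crank '[{"dx":0,"dy":0,"dz":0.25,"yaw":0,"fingers":1},{"dx":0,"dy":0,"dz":0.2,"yaw":0,"fingers":1},{"dx":0,"dy":0,"dz":0.15,"yaw":0,"fingers":1},{"dx":0,"dy":0,"dz":0,"yaw":0,"fingers":1}]'
```

```text
time_s: 5.92
tcp_pos: [0.5468, -0.1392, 0.2264]
orientation: [3.137, 0.001, 1.385]
contact_force: [-0.1, 0.2, -0.9]
finger_gap: 0.199
grip_force: 60.3
time_s: 6.17
tcp_pos: [0.544, -0.1389, 0.2087]
orientation: [-3.139, -0.0, 1.384]
contact_force: [0.9, -0.4, -1.2]
finger_gap: 0.205
grip_force: 60.2
time_s: 6.5
tcp_pos: [0.5448, -0.139, 0.1902]
orientation: [-3.14, -0.0, 1.383]
contact_force: [-0.4, 1.1, -1.8]
finger_gap: 0.199
grip_force: 60.2
```

It went in cleanly, so I'll continue down until the collar is home.

```bash
python3 -m crank '[{"dx":0,"dy":0,"dz":0.25,"yaw":0,"fingers":1},{"dx":0,"dy":0,"dz":0.25,"yaw":0,"fingers":1},{"dx":0,"dy":0,"dz":0.2,"yaw":0,"fingers":1},{"dx":0,"dy":0,"dz":0.15,"yaw":0,"fingers":1},{"dx":0,"dy":0,"dz":0,"yaw":0,"fingers":1}]'
python3 -m crank '[{"dx":0,"dy":0,"dz":0.08,"yaw":0,"fingers":1},{"dx":0,"dy":0,"dz":0.05,"yaw":0,"fingers":1},{"dx":0,"dy":0,"dz":0,"yaw":0,"fingers":1}]'
```

```text
time_s: 6.92
tcp_pos: [0.5446, -0.1389, 0.1641]
orientation: [-3.139, -0.0, 1.383]
contact_force: [-0.2, 0.4, -1.6]
finger_gap: 0.202
grip_force: 60.2
time_s: 7.17
tcp_pos: [0.5455, -0.1391, 0.1616]
orientation: [-3.141, 0.0, 1.383]
contact_force: [0.8, -0.2, -2.0]
finger_gap: 0.201
grip_force: 60.2
```

```bash
python3 -m crank '[{"dx":0,"dy":0,"dz":0.06,"yaw":0,"fingers":1},{"dx":0,"dy":0,"dz":0,"yaw":0,"fingers":1},{"dx":0,"dy":0,"dz":0,"yaw":0,"fingers":-1},{"dx":0,"dy":0,"dz":0,"yaw":0,"fingers":-1},{"dx":0,"dy":0,"dz":0,"yaw":0,"fingers":-1}]'
python3 -m crank '[{"dx":0,"dy":0,"dz":0,"yaw":0,"fingers":-1},{"dx":0,"dy":0,"dz":0,"yaw":0,"fingers":-1},{"dx":0,"dy":0,"dz":-0.5,"yaw":0,"fingers":-1},{"dx":0,"dy":0,"dz":-1,"yaw":0,"fingers":-1},{"dx":0,"dy":0,"dz":-1,"yaw":0,"fingers":-1}]'
python3 -m crank '[{"dx":0,"dy":0,"dz":-1,"yaw":0,"fingers":-1},{"dx":0,"dy":0,"dz":0,"yaw":0,"fingers":-1},{"dx":0,"dy":0,"dz":0,"yaw":0,"fingers":-1}]'
python3 - <<'E'
from h import *
ci,p,d=shot('wrist','w4.png');W=fworld(ci,d)
R=np.hypot(W[...,0]-.545,W[...,1]+.139)
m=(R<.03)&(W[...,2]>.16)&(W[...,2]<.185);w=W[m];print('grip',m.sum(),w.mean(0),cv2.minAreaRect((w[:,:2]*1000).astype(np.float32)))
m=(R<.08)&(W[...,1]>-.115)&(W[...,2]>.1)&(W[...,2]<.15);w=W[m];print('ring',m.sum(),w.mean(0),w[:,2].min(),w[:,2].max(),cv2.minAreaRect((w[:,:2]*1000).astype(np.float32)))
E
```

```text
time_s: 7.58
tcp_pos: [0.5457, -0.1392, 0.1603]
orientation: [3.141, 0.0, 1.383]
contact_force: [-0.2, 0.1, -0.5]
finger_gap: 0.617
grip_force: 0.0
time_s: 8.0
tcp_pos: [0.5445, -0.1388, 0.2345]
orientation: [-3.138, -0.0, 1.383]
contact_force: [0.9, -0.4, 0.7]
finger_gap: 0.997
grip_force: 0.0
time_s: 8.25
tcp_pos: [0.5468, -0.1394, 0.2675]
orientation: [3.136, 0.0, 1.383]
contact_force: [-0.2, -0.6, -1.4]
finger_gap: 0.996
grip_force: 0.0
grip 667 [ 0.54649186 -0.13706595  0.16961055] ((546.1780395507812, -138.24185180664062), (17.390239715576172, 17.529809951782227), 78.90992736816406)
ring 829 [ 0.55154227 -0.0947957   0.12993591] 0.1265677767463283 0.13221103969819908 ((551.3325805664062, -97.36621856689453), (35.19862747192383, 62.75221252441406), 89.96743774414062)
```

View pics/w4.png

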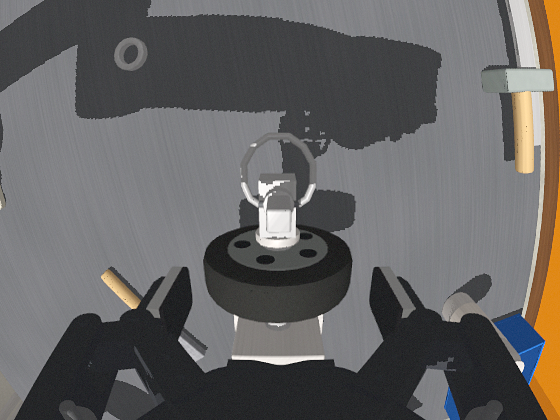

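The pin stands home at (278,205) with its ring level and open, pointing to the free end. I'll turn 90° so that one open finger, well clear of the pin, can press the ring's bar.

```bash
python3 -m crank '[{"dx":0,"dy":0,"dz":0,"yaw":-0.0192,"fingers":-1},{"dx":0,"dy":0,"dz":0,"yaw":-0.0192,"fingers":-1},{"dx":0,"dy":0,"dz":0,"yaw":-0.0192,"fingers":-1},{"dx":0,"dy":0,"dz":0,"yaw":-0.0192,"fingers":-1},{"dx":0,"dy":0,"dz":0,"yaw":-0.0192,"fingers":-1}]' >/dev/null &&
python3 -m crank '[{"dx":0,"dy":0,"dz":0,"yaw":-0.0192,"fingers":-1},{"dx":0,"dy":0,"dz":0,"yaw":-0.0192,"fingers":-1},{"dx":0,"dy":0,"dz":0,"yaw":-0.0192,"fingers":-1},{"dx":0,"dy":0,"dz":0,"yaw":-0.0192,"fingers":-1},{"dx":0,"dy":0,"dz":0,"yaw":-0.0192,"fingers":-1}]' >/dev/null &&
python3 -m crank '[{"dx":0,"dy":0,"dz":0,"yaw":-0.0192,"fingers":-1},{"dx":0,"dy":0,"dz":0,"yaw":-0.0192,"fingers":-1},{"dx":0,"dy":0,"dz":0,"yaw":-0.0192,"fingers":-1},{"dx":0,"dy":0,"dz":0,"yaw":0,"fingers":-1},{"dx":0,"dy":0.43,"dz":0,"yaw":0,"fingers":-1}]' &&
python3 -m crank '[{"dx":0,"dy":1,"dz":0,"yaw":0,"fingers":-1},{"dx":0,"dy":1,"dz":0,"yaw":0,"fingers":-1},{"dx":0,"dy":1,"dz":0,"yaw":0,"fingers":-1},{"dx":0,"dy":0,"dz":0,"yaw":0,"fingers":-1},{"dx":0,"dy":0,"dz":0,"yaw":0,"fingers":-1}]' &&
python3 -m crank '[{"dx":0,"dy":0,"dz":1,"yaw":0,"fingers":-1},{"dx":0,"dy":0,"dz":1,"yaw":0,"fingers":-1},{"dx":0,"dy":0,"dz":0.9,"yaw":0,"fingers":-1},{"dx":0,"dy":0,"dz":0,"yaw":0,"fingers":-1},{"dx":0,"dy":0,"dz":0,"yaw":0,"fingers":-1}]'
cat > fing.py <<'E'
import sys
from h import *
fn=sys.argv[1]
ci,p,d=shot('wrist',fn+'.png');W=fworld(ci,d);s=bot.observe()
print(s['tcp_pos'],s['orientation'],s['contact_force'],s['finger_gap'])
u=np.array([.184,.983,0]);y=np.array([-.983,.184,0]);o=np.array([.5455,-.1388,.12])
P=W-o;S=P@u;L=P@y;Z=P[...,2];np.savez(fn+'.npz',S=S,L=L,Z=Z,d=d)
b=(d>0)&(abs(L)<45)
for a0 in range(-20,130,6):
    m=(d>0)&(S*1e3>=a0)&(S*1e3<a0+6)&(abs(L)<.035)&(Z>-.09)&(Z<.09)
    if m.sum()>3: print(a0,m.sum(),'z',(Z[m].min()*1e3).round(1),(np.median(Z[m])*1e3).round(1),(Z[m].max()*1e3).round(1),'L',(L[m].min()*1e3).round(),(L[m].max()*1e3).round())
E
python3 fing.py w5
```

```text
time_s: 9.55
tcp_pos: [0.5471, -0.1275, 0.2635]
orientation: [-3.141, -0.003, 2.946]
contact_force: [0.6, 0.5, -0.3]
finger_gap: 0.997
grip_force: 0.0
time_s: 9.97
tcp_pos: [0.5648, -0.0358, 0.2642]
orientation: [-3.141, -0.001, 2.953]
contact_force: [-0.2, -0.5, -0.2]
finger_gap: 1.0
grip_force: 0.0
time_s: 10.38
tcp_pos: [0.5634, -0.0386, 0.1766]
orientation: [-3.141, -0.005, 2.95]
contact_force: [1.1, -0.4, 1.2]
finger_gap: 0.998
grip_force: 0.0
[ 0.56491988 -0.03860703  0.17850384] [-3.14142103e+00 -4.11692450e-04  2.94994066e+00] [0.12443313 0.48089446 0.22516104] 0.9992049864942414
-20 228 z -32.7 -1.8 0.8 L 2.0 17.0
-14 168 z -32.0 -1.2 50.7 L -7.0 17.0
-8 489 z -2.3 46.8 52.4 L -10.0 17.0
-2 885 z -17.1 25.4 52.3 L -25.0 25.0
4 2027 z -17.6 27.3 52.0 L -29.0 27.0
10 841 z -17.3 0.6 40.5 L -30.0 30.0
16 1018 z -34.5 -11.3 11.8 L -30.0 30.0
22 82 z 7.7 9.9 11.3 L 25.0 30.0
28 88 z 7.6 10.1 11.6 L 25.0 30.0
34 114 z 6.9 10.0 89.9 L 7.0 30.0
40 141 z 6.5 10.1 89.8 L 7.0 27.0
46 555 z 6.1 57.6 89.9 L -23.0 24.0
52 1042 z 6.5 60.8 89.9 L -19.0 18.0
58 1627 z 6.2 67.6 89.3 L -10.0 13.0
```

View pics/w5.png

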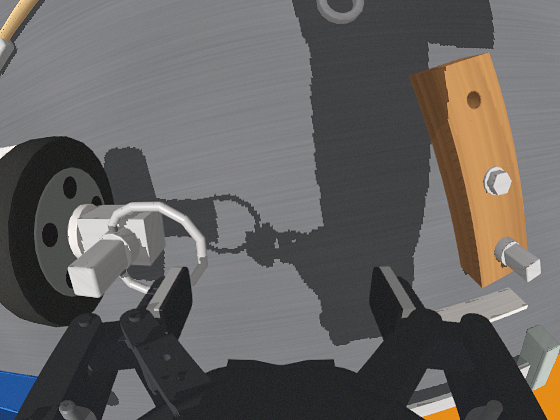

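The left finger, at (175,285), stands above the ring's outer end at (203,258). I'll measure the fingertip against the bar.

Run:
```python
import numpy as np
f=np.load('w5.npz');S,L,Z,d=[f[k] for k in('S','L','Z','d')]
for a,b in((25,32),(32,36),(36,40),(40,45),(45,52),(52,60),(60,75)):
    m=(d>0)&(Z*1e3>a)&(Z*1e3<b)&(S>.03)&(S<.09)&(abs(L)<.03)
    if m.sum():print(a,m.sum(),S[m].min()*1e3,S[m].max()*1e3,L[m].min()*1e3,L[m].max()*1e3)
m=(d>0)&(Z>.0)&(Z<.016)&(S>.045)&(S<.07)&(abs(L)<.03)
print('bar',S[m].max()*1e3,Z[m].max()*1e3,L[m].mean()*1e3)
```

```text
45 159 53.58971390054706 60.282230282330104 -9.515407190370885 12.4057649872058
52 421 46.22009469399186 60.38801632436787 -10.282216474223512 12.975015256015825
60 1004 45.85338704549936 60.39962095263747 -10.371387644272657 12.947026874334917
bar 59.52026523985629 11.916021968441742 3.034431781802825
```

```bash
python3 -m crank '[{"dx":0,"dy":0,"dz":0.8,"yaw":0,"fingers":-1},{"dx":0,"dy":0,"dz":0.47,"yaw":0,"fingers":-1},{"dx":0,"dy":0,"dz":0.28,"yaw":0,"fingers":-1},{"dx":0,"dy":-0.03,"dz":0.28,"yaw":0,"fingers":-1},{"dx":0,"dy":-0.04,"dz":0.18,"yaw":0,"fingers":-1}]' &&
python3 -m crank '[{"dx":0,"dy":-0.04,"dz":0.18,"yaw":0,"fingers":-1},{"dx":0,"dy":-0.07,"dz":0.16,"yaw":0,"fingers":-1},{"dx":0,"dy":-0.07,"dz":0.16,"yaw":0,"fingers":-1},{"dx":0,"dy":0,"dz":0,"yaw":0,"fingers":-1}]'
python3 fing.py w6
```

```text
time_s: 10.85
tcp_pos: [0.5655, -0.0404, 0.1185]
orientation: [3.141, 0.002, 2.951]
contact_force: [-0.6, -0.1, 1.4]
finger_gap: 0.996
grip_force: 0.1
time_s: 11.18
tcp_pos: [0.563, -0.0459, 0.1019]
orientation: [-3.141, -0.001, 2.951]
contact_force: [-0.2, 0.0, -0.3]
finger_gap: 0.999
grip_force: 0.0
[ 0.56314512 -0.04567199  0.10231702] [-3.14150879e+00 -9.43072836e-04  2.95114634e+00] [-0.90508165 -0.43502488 -0.57868046] 0.9959535103507373
-20 250 z -31.6 -1.4 0.5 L 3.0 17.0
-14 221 z -33.1 -15.8 38.0 L 6.0 17.0
-8 1020 z -39.6 17.2 51.8 L -8.0 30.0
-2 2815 z -47.7 4.7 52.0 L -9.0 31.0
4 3506 z -34.0 29.3 52.0 L -8.0 17.0
10 973 z -33.4 -1.4 14.1 L -7.0 17.0
16 2206 z -33.8 -14.8 35.3 L -16.0 17.0
22 1171 z 17.0 37.9 69.8 L -9.0 14.0
28 2801 z 13.8 36.2 69.7 L -13.0 14.0
34 3190 z -19.0 44.5 68.9 L -13.0 15.0
40 1334 z -22.2 23.7 64.8 L -12.0 14.0
46 1441 z -27.5 9.7 34.5 L -13.0 14.0
52 2023 z -28.5 1.9 41.5 L -14.0 18.0
58 919 z 23.2 39.9 57.9 L -5.0 18.0
64 1437 z 30.6 46.6 57.7 L 8.0 18.0
70 1243 z 35.0 49.9 61.7 L 9.0 21.0
76 1469 z 30.7 52.8 62.3 L 9.0 21.0
82 1593 z 30.9 46.5 61.2 L 8.0 21.0
88 1330 z 30.8 45.0 60.0 L 8.0 20.0
94 1299 z 31.9 44.9 54.8 L 9.0 12.0
100 1478 z 30.9 45.6 60.9 L 8.0 21.0
106 1567 z 30.9 51.6 61.7 L 8.0 21.0
112 1302 z 34.2 52.4 61.7 L 8.0 21.0
118 1358 z 33.3 47.9 58.5 L 9.0 20.0
124 1248 z 27.8 43.4 57.6 L 8.0 18.0
```

View pics/w6.png

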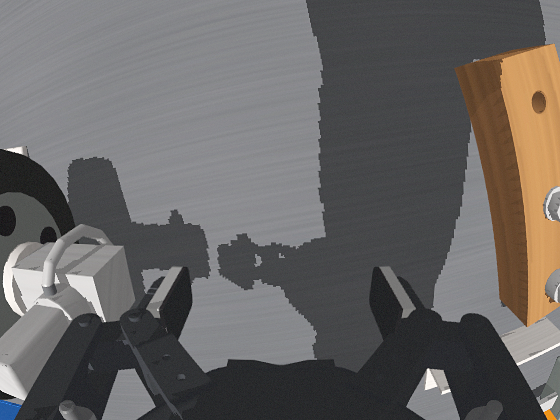

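In this view the hoop at (80,240) lies around the axle and points down, so it seems to have snapped shut. I'll retreat outwards and verify.

```bash
python3 -m crank '[{"dx":0,"dy":0.7,"dz":0,"yaw":0,"fingers":-1},{"dx":0,"dy":1,"dz":0,"yaw":0,"fingers":-1},{"dx":0,"dy":0.5,"dz":-0.8,"yaw":0,"fingers":-1},{"dx":0,"dy":0,"dz":-1,"yaw":0,"fingers":-1},{"dx":0,"dy":0,"dz":-1,"yaw":0,"fingers":-1}]' && python3 -m crank '[{"dx":0,"dy":0,"dz":-0.5,"yaw":0,"fingers":-1},{"dx":0,"dy":0,"dz":0,"yaw":0,"fingers":-1},{"dx":0,"dy":0,"dz":0,"yaw":0,"fingers":-1}]'
python3 - <<'E'
from h import *
ci,p,d=shot('scene');a=p[90:190,150:260]
ct,q,e=shot('top');b=q[180:250,370:447]
cv2.imwrite('pics/fin.png',np.hstack([cv2.resize(a,(440,400),interpolation=2),cv2.resize(b,(360,400),interpolation=2)])[:,:,::-1])
cw,_,dw=shot('wrist')
vv,uu=np.mgrid[0:420,0:560]
u=np.array([.184,.983,0]);y=np.array([-.983,.184,0]);o=np.array([.5455,-.1388,.12])
for n,W,D in(('scene',world(ci,uu,vv,d),d),('wrist',fworld(cw,dw),dw)):
    P=W-o;S=P@u;L=P@y;Z=P[...,2]
    m=(D>0)&(Z>-.09)&(Z<.02)&(abs(L)>.02)&(abs(L)<.036)&(S>-.02)&(S<.065);print(n,'hoop',m.sum(),S[m].mean()*1e3,(S[m].min()*1e3,S[m].max()*1e3),(Z[m].min()*1e3,Z[m].max()*1e3))
    m=(D>0)&(Z>.045)&(Z<.06)&(abs(L)<.02)&(abs(S)<.02);print('grip top',m.sum(),S[m].mean()*1e3,L[m].mean()*1e3,Z[m].mean()*1e3)
E
```

```text
time_s: 11.65
tcp_pos: [0.5755, 0.0207, 0.1872]
orientation: [-3.141, -0.002, 2.954]
contact_force: [-0.1, -0.4, 0.3]
finger_gap: 1.0
grip_force: 0.0
time_s: 11.9
tcp_pos: [0.5768, 0.0196, 0.203]
orientation: [3.141, 0.003, 2.952]
contact_force: [-0.1, -0.4, -0.5]
finger_gap: 1.0
grip_force: 0.0
scene hoop 107 1.0913449490428666 (np.float64(-3.805055894581169), np.float64(5.293930276750269)) (np.float64(-40.99958984705576), np.float64(9.562173018308084))
grip top 80 2.5357630981094057 -2.871922839419787 50.03654923916023
wrist hoop 481 0.8137658774727764 (np.float64(-2.8295812233644164), np.float64(3.122967117898413)) (np.float64(-41.275988614360685), np.float64(8.843473463188367))
grip top 598 1.7687806364624439 0.698050207026575 49.765175709931945
```

View pics/fin.png

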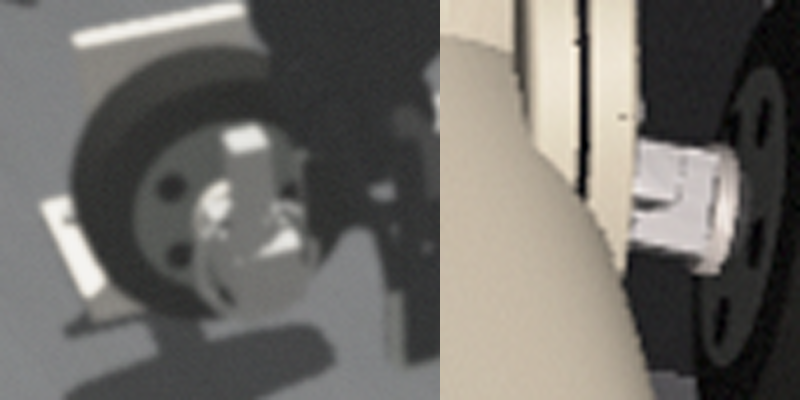

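The final picture shows the pin upright at (245,170) with its hoop hanging vertically around the axle at (250,250). In depth, the hoop lies within S = ±5 mm from top to bottom, so the ring is shut.

```bash
python3 -c "
from bench import bot
print(bot.job_done())"
```

```text
the job is handed in; nothing more can be done
None
```

The linchpin is fully home in the axle's hole with its ring snapped shut below the point; the job was handed in at about 12 s with the arm clear, and no verdict was returned.

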